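# Lay the tall reagent carton down in the tip-down cradle

## Task

The tall white reagent carton must lie down to fit the fridge shelf. Push it over with the fingertips so that it leans against the yellow padded rest of its cradle, and keep pushing slowly so that carton and rest go down together and the carton lands gently on its side with the rest down level, then leave it lying there. Only push it, never pick it up or press hard on it, and leave the other things on the bench where they are.

Things in the scene. Friction and masses are not known exactly. Their poses are not given: they have to be found in the camera images.
- carton: Tall white reagent carton with a blue and a green band, a box 56 (its x) by 70 (y) by 190 mm high (z), 0.25 to 0.5 kg. Origin at the centre of its underside, z up while it stands. Starts standing on the cradle's blue platform, +x face towards the rest and 3 to 7 mm short of the hinge line, turned up to 3 degrees. Topples by itself once tilted beyond 0.29 rad.
- cradle: Tip-down cradle, fixed. Origin on the bench under the hinge line, z up; its horizontal +x is the way the carton is laid. From x = -95 to -2 mm the blue foot platform, top 30 mm above the bench, 112 mm wide in y; from x = 0 to 150 mm the rest lies when down. Dark hinge cheeks at x = -11 to 15, y = +-57 to +-64 mm, up to 38 mm above the bench.
- rest (a joint): Angle of the yellow rest with black pad, a panel 104 wide, 148 mm long, hinged at its lower edge. 0 upright, grows as it leans to the cradle's +x; 1.571 level at its stop, pad 30 mm above the bench. Starts at 0.10-0.30. Braked hinge (0.55 N m, damping 0.25 N m s/rad): stays where left, even under the carton; about 4 N at the carton's top moves it. Side rails 12 mm proud of the pad, 92 mm apart.
- hinge (a point): Middle of the hinge line, 30 mm above the bench; the carton's lower edge turns about here. Axes as the cradle's.
- pad (a point): On the pad's face, 100 mm from the hinge line; turns with the rest. Its x is normal to the pad, pointing away from the carton; its z runs up the pad.
- carton_front (a point): Centre of the carton's +x face, the face that comes to lie on the pad.
- carton_toe (a point): Middle of the lower edge of the carton's +x face, the edge it turns about.
- carton_mid (a point): Centre of the carton's volume, 95 mm above its underside.
- amber_bottle: Amber glass bottle, 48 mm across, 85 mm high, standing beside the cradle; origin at the centre of its underside. Leave alone.
- small_carton: Small white carton with a green band, 50 x 60 x 75 mm high, standing on the other side of the cradle; origin at the centre of its underside. Leave alone.
- white_bottle: White plastic bottle with a blue cap, 60 mm across, 130 mm high; origin at the centre of its underside. Leave alone.
- tip_tray: Open blue tray, 120 x 90 x 50 mm high; origin at the centre of its underside. Leave alone.
- tube_rack: Orange rack with eight capped tubes, 120 x 60 x 84 mm high; origin at the centre of its underside. Leave alone.
- timer: White bench timer, 70 x 65 x 20 mm high; origin at the centre of its underside. Leave alone.
Not all that is in view belongs to the job. What is shaped like the carton but pink or purple is not meant.

How it is judged:
On the way, in this order (a step that is already met when the one before it is completed fails the run):
1. the carton is half-way over (tilted 0.6 to 1.25 rad) and leaning on the padded rest (angle between carton's own z axis and vertical between 0.6 and 1.25 rad and x of carton_front in the frame of pad above -0.015 m), for 0.1 s.
2. the carton lies on its side with the rest down level (value of joint rest above 1.48 rad and angle between carton's own z axis and vertical above 1.45 rad and angle between carton's own x axis and vertical above 2.9 rad), for 0.2 s.
At the end, for the whole second after the job is handed in: The rest is down (beyond 1.48 rad) and the carton lies on it on its +x face, within about 5 degrees of level, its middle 65 to 125 mm beyond the hinge line, within 25 mm of the cradle's centre line and less than 70 mm above the bench, at rest (all of step 2 and x of carton_mid in the frame of cradle between 0.065 and 0.125 m and y of carton_mid in the frame of cradle between -0.025 and 0.025 m and z of carton_mid in the frame of cradle below 0.07 m and linear speed of carton below 0.02 m/s and angular speed of carton below 0.1 rad/s); the robot touches nothing.
It fails at once if the carton fell or was thrown over (turning faster than 2.5 rad/s) (angular speed of carton above 2.5 rad/s).
It fails at once if the carton was picked up (the edge it turns about rose more than 20 mm) (z of carton_toe in the frame of cradle above 0.05 m).
It fails at once if the carton was dragged or carried off its place (the edge it turns about strayed more than 35 mm from the hinge) (distance between carton_toe and hinge above 0.035 m).
It fails at once if the fingers squeezed or pressed the carton hard (more than 60 N) (contact force between the fingers and carton above 60 N).
It fails at once if another thing on the bench was disturbed (moved more than 25 mm) (distance of any of amber_bottle, small_carton, white_bottle, tip_tray, tube_rack, timer from where it was at the start of the episode above 0.025 m).
It also fails if it takes over 45 s, if anything falls off the work surface, if the arm or the gripper's body presses on something with over 40 N, if the wrist force passes 120 N, or if a joint passes its speed limit or range.

## Robot

A 7-joint arm with a two-finger parallel gripper is mounted at the origin on the work surface. World frame = base frame: x ahead of the robot, y to its left, z up, the work surface at z = 0. Lengths are in m, angles in rad, forces in N, time in s.
With the tool pointing down it reaches from about 0.4 to 0.85 m from the base axis. Payload 10.4 kg.
Tool frame: the origin (TCP) lies between the finger pads; the fingertips stand ahead of it and the grasp point (between the pads) lies 6 mm ahead of it (finger_overhang is the z of the fingertips in the tool frame, in m); z points along the fingers, y is the direction in which the jaws open and shut (so a half turn about z gives the same grasp; the last joint's range is limited). The gripper opens to 85 mm and grips with 20 to 120 N. Pads are 22 mm wide; open, the fingers measure 114 mm over their backs; the gripper's body (76 mm by 85 mm) begins 54 mm behind the grasp point. The pads swing forward as they close: fully open they stand 13 mm farther back than shut.
Start: joints at [-1.204, 0.332, -0.065, 1.46, 0.022, 1.35, -0.088], TCP at [0.237, 0.578, 0.256] pointing down, gripper open.
Joint ranges: [-2.6, 2.6], [-0.5, 2.12], [-1.47, 1.34], [0.16, 2.42], [-1.27, 4.41], [0.06, 2.06], [-2.6, 2.6]. Speed limits (rad/s): [2.22, 2.22, 2.79, 2.79, 3.14, 3.14, 3.14].

## Interface

Orientations are given as a unit quaternion [x, y, z, w].
In Python, from workcell import * gives the robot as it stands.
- The arm moves only by the shell command python3 -m creep 'ROWS' [FORCE]. ROWS is JSON, a list of rows, each a list of 7 numbers: the turn, a rotation vector about the tool's x, y, z in rad, then the shift along the tool's x, y, z in mm, then the closure in counts, from 0 (fully open) to 255 (shut). In form: [[wx, wy, wz, dx, dy, dz, claw], ...]. A call has 1 to 8 rows; each row shifts and turns the commanded pose from where the row before left it, along the tool's axes as they then stand; what a row does not reach is not made up. A row lasts 1/10 s, in which the tool goes at most 50 mm and 8.59 degrees, less where a joint would pass 70% of its speed; a pose out of reach is approached as far as the arm can. A call is refused whole if a number of a shift passes 50 or a number of a turn 0.15, either way. A call with a gripper value outside its range is refused whole. The fingers move at their own pace and stop on an object; FORCE is the grip in N (left out, the last holds). Time passes only in rows, so rows that do not move let the fingers close. It gives the time, the measured TCP pose, the force and the opening at its end, in the units of the state.
- get_obs(): the state, without advancing time (a new reading comes with each control period).
- camera(name): name is "scene" or "top"; returns (picture, depth): 384x512x3 uint8, blue, green, red; 384x512 float32, m along the optical axis (not along the pixel's ray), 0 where there is no reading.
- camera_model(name): a dict with "camera_matrix" (3x3 intrinsics, pixels), "R" (3x3) and "t" (3): a world point X has camera coordinates R X + t. Camera axes: x right, y down, z forward; pixel columns grow to the right and rows downward; lengths in m; the calibration is good to about 2 mm. A picture is of the moment at which its call begins. camera_model takes no time and is no camera call.
- hand_in(): hands the job in, once; it reports no verdict.
The state is a dict: "clock": time; "joint_pos": joint angles; "joint_velocities": joint speeds; "tau": joint torques, N m; "position": TCP position; "ee_rot": TCP orientation; "ft_force": force on the tool from outside, world axes, zero at the start; "torque": the same for the moment, N m; "grip_width": opening from 0.0 (shut) to 1.0 (fully open).
Only numpy, scipy, OpenCV 4.12 (cv2) and the standard library are available. Lean on these libraries where they do the work, as an engineer would, in place of code of your own. Each camera call takes 0.05 s, during which the arm holds its last target.

## Working session

There is one attempt and no reset: what is moved stays moved. The work goes in short steps, Python scripts to look and compute and a shell command to move; the robot and the scene stay as the last step left them, time stands still between calls to the robot, and variables do not carry over. Pictures are saved under pics/ and viewed, and the job is handed in when it is done.

```bash
mkdir -p pics; ls
python3 - <<'E'
from workcell import *
import cv2,numpy as np
o=get_obs();print(o)
for n in("scene","top"):
    p,d=camera(n);cv2.imwrite(f"pics/{n}0.png",p);np.save(f"pics/{n}0.npy",d);print(n,camera_model(n))
E
```

```text
pics
{'clock': 0.0, 'joint_pos': array([-1.20359766,  0.33286351, -0.06470993,  1.46093644,  0.02162279,
        1.34987006, -0.08849459]), 'joint_velocities': array([-3.85355439e-05,  2.73974551e-04, -4.43268363e-04, -4.30035544e-04,
        1.56833376e-04,  1.65807504e-03,  1.06163232e-03]), 'tau': array([ 1.54422094e-03, -6.25440931e+01,  5.05112554e-02, -3.91607165e+01,
        1.63423747e-02,  9.73346236e-03, -3.09873087e-05]), 'position': array([0.23738032, 0.5778107 , 0.25552348]), 'ee_rot': array([ 1.93647764e-01,  9.81070878e-01, -6.84162629e-04, -9.32880383e-05]), 'ft_force': array([-0.28820928, -0.13904924,  0.40654117]), 'torque': array([ 0.00325377,  0.03941574, -0.0069831 ]), 'grip_width': 1.0001823561987833}
scene {'camera_matrix': array([[361.52773966,   0.        , 253.14318759],
       [  0.        , 361.52773966, 188.21032477],
       [  0.        ,   0.        ,   1.        ]]), 'R': array([[-0.86770168,  0.49688929,  0.01395794],
       [ 0.32852563,  0.59431423, -0.73407186],
       [-0.37304785, -0.63236985, -0.67892833]]), 't': array([ 0.47416356, -0.09896936,  1.27735178])}
top {'camera_matrix': array([[383.94206433,   0.        , 258.38782455],
       [  0.        , 383.94206433, 190.66456821],
       [  0.        ,   0.        ,   1.        ]]), 'R': array([[ 0.01985768, -0.99977145, -0.00791993],
       [-0.98729729, -0.01835971, -0.15781944],
       [ 0.15763796,  0.01095326, -0.98743623]]), 't': array([0.0183857 , 0.52626952, 1.1374658 ])}
```

View pics/scene0.png

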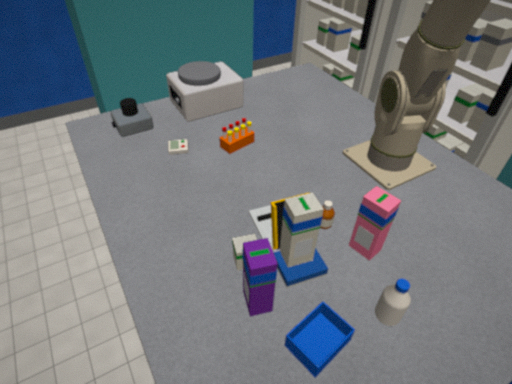

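View pics/top0.png

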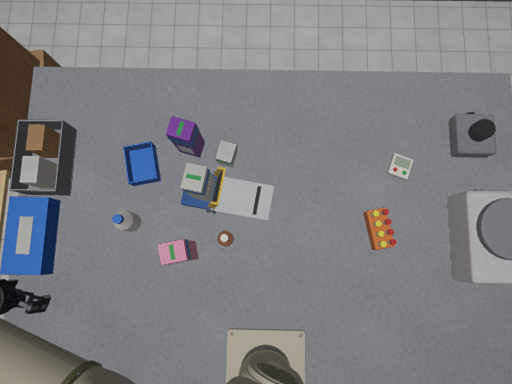

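The top view shows the carton top at about (195,178), the blue platform at (197,197), the yellow rest at (218,187) and the rest bed at (245,198), so the cradle's +x runs image right, roughly world −y. The pink decoy is at (173,252), the purple one at (182,128), the amber bottle at (225,238) and the small carton at (227,152). Next I'll measure these.

```bash
cat > h.py <<'E'
import numpy as np,cv2
from workcell import *
def cloud(n,d):
    m=camera_model(n);K=m["camera_matrix"];v,u=np.mgrid[:384,:512]
    c=np.stack([(u-K[0,2])*d/K[0,0],(v-K[1,2])*d/K[1,1],d],-1)
    return (c-m["t"])@m["R"]
E
python3 - <<'E'
from h import *
for n in("top","scene"):
    p=cv2.imread(f"pics/{n}0.png");W=cloud(n,np.load(f"pics/{n}0.npy"))
    np.save(f"pics/{n}W.npy",W)
    hsv=cv2.cvtColor(p,cv2.COLOR_BGR2HSV);H,S,V=cv2.split(hsv)
    X,Y,Z=W[...,0],W[...,1],W[...,2]
    reg=(X>0.25)&(X<0.75)&(Y>-0.1)&(Y<0.45)&(Z>0.005)
    def rep(name,m):
        q=W[m]
        if len(q)<5: print(n,name,len(q));return
        r=cv2.minAreaRect(q[:,:2].astype(np.float32)*1000)
        print(n,name,len(q),q.mean(0).round(4),"z",np.percentile(q[:,2],[2,98]).round(3),[np.round(a,1) for a in r])
    top=reg&(Z>0.205)&(Z<0.24)&~((H>125)&(H<175)&(S>60))
    rep("cartontop",top)
    rep("platform",reg&(H>100)&(H<120)&(S>130)&(Z>0.022)&(Z<0.036)&(Y<0.3))
    rep("yellow",reg&(H>18)&(H<32)&(S>130)&(Z>0.06))
    rep("yellowtop",reg&(H>18)&(H<32)&(S>130)&(Z>0.15))
    rep("bed",reg&(S<60)&(V>120)&(Z>0.003)&(Z<0.03))
    rep("z25-45",reg&(Z>0.025)&(Z<0.045))
    rep("small",reg&(Z>0.068)&(Z<0.08)&(S<60)&(Y>0))
    rep("amber",reg&(Z>0.06)&(Z<0.095)&(X<0.47))
    rep("purple",reg&(H>125)&(H<150)&(S>80))
    rep("pink",reg&(H>=155)&(H<178)&(S>60))
p=cv2.imread("pics/top0.png");cv2.imwrite("pics/topz.png",cv2.resize(p[100:280,100:300],None,fx=3.3,fy=3.3,interpolation=cv2.INTER_CUBIC))
p=cv2.imread("pics/scene0.png");cv2.imwrite("pics/scz.png",cv2.resize(p[170:330,220:420],None,fx=3.6,fy=3.6,interpolation=cv2.INTER_CUBIC))
E
```

```text
top cartontop 591 [0.5305 0.1966 0.219 ] z [0.21  0.223] [array([531.7, 197.6]), array([57. , 70.3]), np.float64(78.8)]
top platform 229 [0.4922 0.2295 0.0298] z [0.026 0.034] [array([529.3, 216.3]), array([ 87.1, 110.2]), np.float64(79.4)]
top yellow 141 [0.517  0.1393 0.1623] z [0.073 0.178] [array([441.8, 113.3]), array([267.8,  89.3]), np.float64(25.4)]
top yellowtop 103 [0.5147 0.1335 0.1819] z [0.153 0.178] [array([441.6, 104.5]), array([259.9,  73.5]), np.float64(25.4)]
top bed 1736 [0.4996 0.0802 0.0081] z [0.005 0.013] [array([496.9, 173.5]), array([548. , 499.6]), np.float64(89.3)]
top z25-45 744 [0.5352 0.2715 0.0332] z [0.026 0.044] [array([501.3, 229.7]), array([382.1, 395.7]), np.float64(7.9)]
top small 418 [0.604  0.1662 0.0746] z [0.069 0.079] [array([514.6, 231.9]), array([325.6, 379.4]), np.float64(65.8)]
top amber 337 [0.3996 0.3021 0.0796] z [0.061 0.094] [array([382.8, 279.5]), array([159.9, 333.8]), np.float64(3.2)]
top purple 696 [0.6648 0.239  0.1547] z [0.018 0.193] [array([535.2, 128.8]), array([444.1,  80.8]), np.float64(40.4)]
top pink 626 [0.3372 0.2417 0
[... 593 characters left out ...]
 0.0939 0.0102] z [0.005 0.028] [array([487.6, 207.4]), array([339.5, 375.5]), np.float64(52.1)]
scene z25-45 1928 [0.5489 0.2845 0.0328] z [0.026 0.044] [array([512. , 296.6]), array([341.4, 403.3]), np.float64(82.9)]
scene small 522 [0.5593 0.2113 0.0741] z [0.069 0.08 ] [array([508.1, 221.9]), array([297.3, 393.8]), np.float64(53.7)]
scene amber 766 [0.4034 0.323  0.0791] z [0.061 0.094] [array([369.6, 292.9]), array([339.8, 121.5]), np.float64(77.9)]
scene purple 1594 [0.676  0.2664 0.1326] z [0.011 0.191] [array([513.2, 214.7]), array([150.9, 398.2]), np.float64(89.5)]
scene pink 1396 [0.3538 0.2624 0.121 ] z [0.009 0.191] [array([452.4, 191.7]), array([131.7, 335.9]), np.float64(50.5)]
```

Run:
```python
import cv2
a=cv2.imread("pics/topz.png");b=cv2.imread("pics/scz.png");print(a.shape,b.shape)
```

```text
(594, 660, 3) (576, 720, 3)
```

View pics/topz.png

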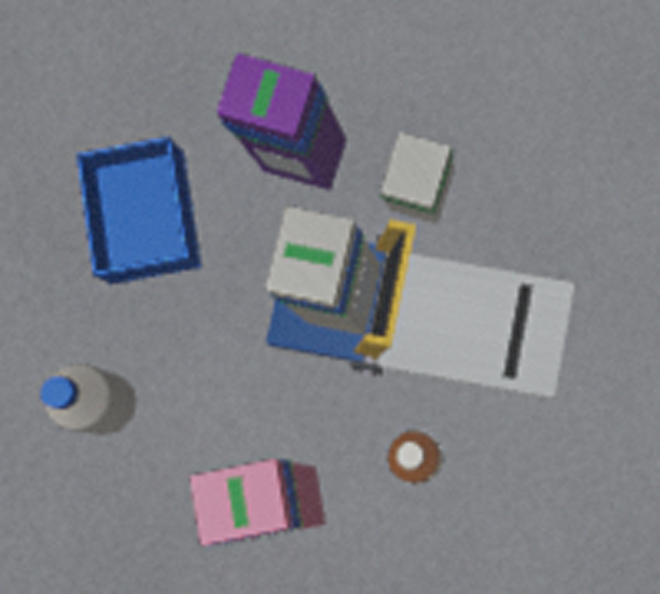

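View pics/scz.png

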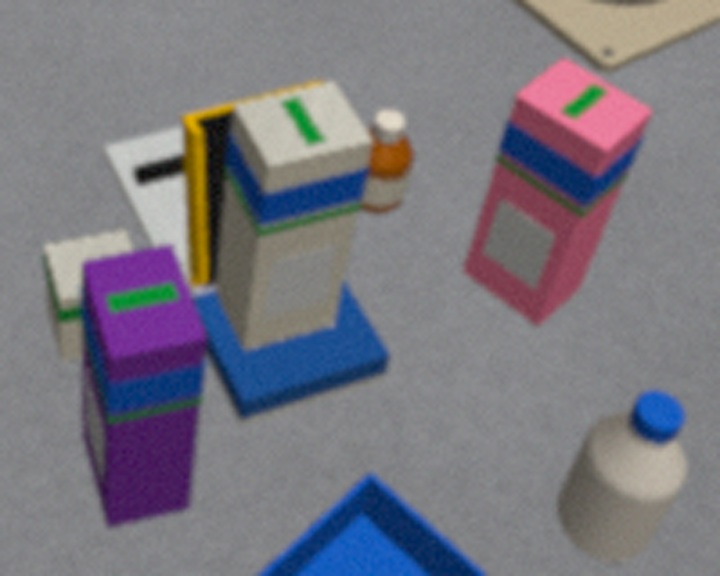

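The measurements agree with the given sizes:
- **Carton:** top centre is at about (0.533, 0.199), z 0.22, and its rectangle is 57 x 70 mm.
- **Cradle:** +x points along about (-0.18, -0.984).
- **Hinge:** about (0.526, 0.169).

I'll go behind the carton with the tool vertical, jaws across the push direction and partly closed. From there I'll follow the arc about the hinge.

```bash
python3 -c "
import workcell;print([n for n in dir(workcell) if n[0]!='_']);print(getattr(workcell,'finger_overhang',None))"
python3 -m creep '[[0,0,0,-25,-10,0,150],[0,0,0,-25,-10,0,150],[0,0,0,-25,-10,0,150],[0,0,0,-25,-10,0,150],[0,0,0,-25,-10,0,150],[0,0,0,-25,-10,0,150],[0,0,0,-25,-10,0,150],[0,0,0,-25,-10,0,150]]' 20
```

```text
['MotionError', 'camera', 'camera_model', 'finger_overhang', 'get_obs', 'hand_in']
0.025
clock: 0.9
position: [0.3927, 0.4271, 0.256]
ee_rot: [0.194, 0.981, -0.0, -0.0]
ft_force: [0.1, -0.1, 0.1]
grip_width: 0.412
```

```bash
python3 -m creep '[[0,0,0,-25,-10,0,150],[0,0,0.05,-25,-10,0,150],[0,0,0,-25,-10,0,150],[0,0,0,-25,-10,0,150],[0,0,0,-25,-10,0,150],[0,0,0,-25,-10,0,150],[0,0,0,-25,-10,0,150],[0,0,0,-15,-5,0,150]]' 
python3 -m creep '[[0,0,0.14,0,0,0,150],[0,0,0.14,0,0,0,150],[0,0,0.14,0,0,0,150],[0,0,0.14,0,0,0,150],[0,0,0.14,0,0,0,150],[0,0,0.14,0,0,0,150],[0,0,0.14,0,0,0,150],[0,0,0.14,0,0,0,150]]'
python3 - <<'E'
from h import *
from scipy.spatial.transform import Rotation as R
o=get_obs();print(o["position"],o["joint_pos"].round(2),R.from_quat(o["ee_rot"]).as_matrix().round(3))
E
```

```text
clock: 1.7
position: [0.5356, 0.2787, 0.2561]
ee_rot: [0.22, 0.975, -0.0, 0.0]
ft_force: [-0.9, 0.2, 0.4]
grip_width: 0.412
clock: 2.5
position: [0.5338, 0.2817, 0.2561]
ee_rot: [0.706, 0.709, -0.0, -0.0]
ft_force: [0.2, 0.6, -0.5]
grip_width: 0.408
[0.53380544 0.28165247 0.25607797] [-0.82  0.29  0.32  1.54 -0.09  1.33 -0.49] [[-0.005  1.    -0.   ]
 [ 1.     0.005  0.   ]
 [ 0.    -0.    -1.   ]]
```

```bash
python3 -m creep '[[0,0,0.09,0,0,0,150],[0,0,0.09,0,0,0,150],[0,0,0,0,7,10,150],[0,0,0,0,7,20,150],[0,0,0,0,0,20,150],[0,0,0,0,0,0,150]]'
python3 - <<'E'
from h import *
from scipy.spatial.transform import Rotation as R
for n in("top","scene"):
    p,d=camera(n);cv2.imwrite(f"pics/{n}1.png",cv2.resize(p[100:290,130:350],None,fx=3,fy=3));np.save(f"pics/{n}1.npy",d)
o=get_obs();print(o["position"],o["joint_pos"].round(2),R.from_quat(o["ee_rot"]).as_matrix().round(3))
E
```

```text
clock: 3.1
position: [0.5467, 0.2781, 0.2027]
ee_rot: [0.764, 0.646, -0.003, -0.0]
ft_force: [-0.0, -0.0, -0.1]
grip_width: 0.415
[0.54780567 0.27887055 0.20603032] [-0.82  0.35  0.34  1.57 -0.12  1.24 -0.62] [[ 0.167  0.986 -0.001]
 [ 0.986 -0.167 -0.   ]
 [-0.001 -0.001 -1.   ]]
```

View pics/scene1.png

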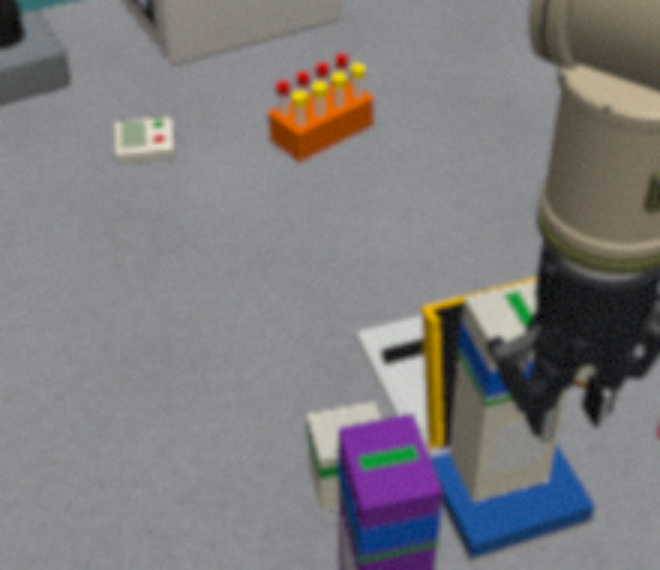

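View pics/top1.png

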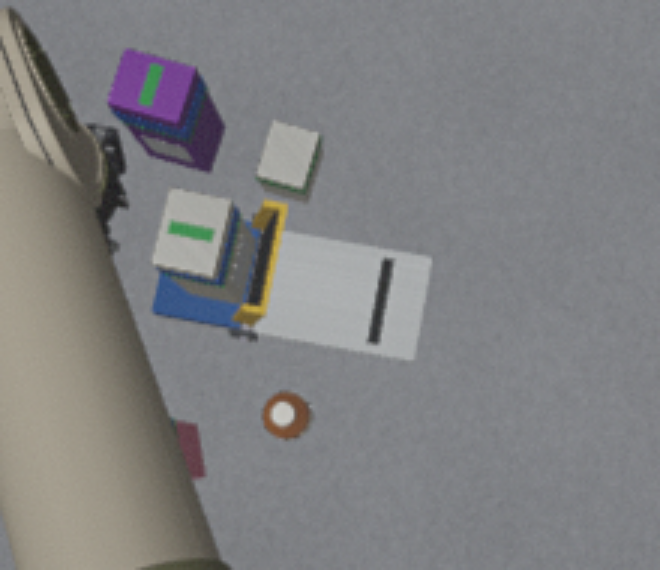

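The scene view shows two fingertips at about (540,425) and (600,415), clear behind the carton's back face. Both views show the path free. Closing the 40 mm gap now.

```bash
python3 -m creep '[[0,0,0,-10,0,0,150],[0,0,0,-10,0,0,150],[0,0,0,-6,0,0,150],[0,0,0,-3,0,0,150],[0,0,0,-2,0,0,150],[0,0,0,0,0,0,150]]' 
python3 -m creep '[[0,0,0,-2,0,0,150],[0,0,0,-2,0,0,150],[0,0,0,-2,0,0,150],[0,0,0,0,0,0,150]]' 
python3 -m creep '[[0,0,0,-2,0,0,150],[0,0,0,-2,0,0,150],[0,0,0,-2,0,0,150],[0,0,0,0,0,0,150]]'
python3 - <<'E'
import numpy as np
h=150
for t in np.arange(0,1.58,.1): print(round(t,1),round(-56*np.cos(t)+h*np.sin(t)-11), round(56*np.sin(t)+h*np.cos(t)+30+22))
E
```

```text
clock: 3.8
position: [0.5426, 0.2482, 0.2065]
ee_rot: [0.764, 0.645, 0.0, -0.0]
ft_force: [0.7, 0.6, 0.3]
grip_width: 0.413
clock: 4.2
position: [0.5416, 0.2421, 0.2063]
ee_rot: [0.764, 0.645, 0.0, 0.0]
ft_force: [0.3, 0.5, -0.3]
grip_width: 0.41
clock: 4.6
position: [0.5406, 0.2363, 0.2064]
ee_rot: [0.764, 0.645, 0.0, -0.0]
ft_force: [0.4, 0.7, -0.4]
grip_width: 0.415
0.0 -67 202
0.1 -52 207
0.2 -36 210
0.3 -20 212
0.4 -4 212
0.5 12 210
0.6 27 207
0.7 43 203
0.8 58 197
0.9 72 189
1.0 85 180
1.1 97 170
1.2 109 159
1.3 119 146
1.4 127 133
1.5 135 118
```

```bash
cat > look.py <<'E'
from h import *
import sys
k=sys.argv[1]
out=[]
for n in("top","scene"):
    p,d=camera(n);np.save(f"pics/{n}{k}.npy",d)
    q=p[100:290,150:320] if n=="top" else p[150:340,190:380]
    out.append(cv2.resize(q,(int(q.shape[1]*2.1),int(q.shape[0]*2.1)),interpolation=cv2.INTER_CUBIC))
cv2.imwrite(f"pics/l{k}.png",np.hstack(out))
o=get_obs();r=(o["position"]-np.array([.526,.169,0]))
print("t",o["clock"],"along",(r@[-.177,-.984,0]*1e3).round(1),"lat",(r@[.984,-.177,0]*1e3).round(1),"z",(r[2]*1e3).round(1),"F",o["ft_force"].round(1))
E
python3 -m creep '[[0,0,0,-3,0,-1,150],[0,0,0,-3,0,-1,150],[0,0,0,-3,0,0,150],[0,0,0,-3,0,0,150],[0,0,0,0,0,0,150]]' 
python3 look.py 2
```

```text
clock: 5.1
position: [0.5386, 0.2241, 0.2084]
ee_rot: [0.765, 0.645, 0.0, 0.0]
ft_force: [0.3, 0.4, -0.6]
grip_width: 0.412
t 5.2 along -56.9 lat 2.5 z 208.3 F [1.  0.9 0.5]
```

View pics/l2.png

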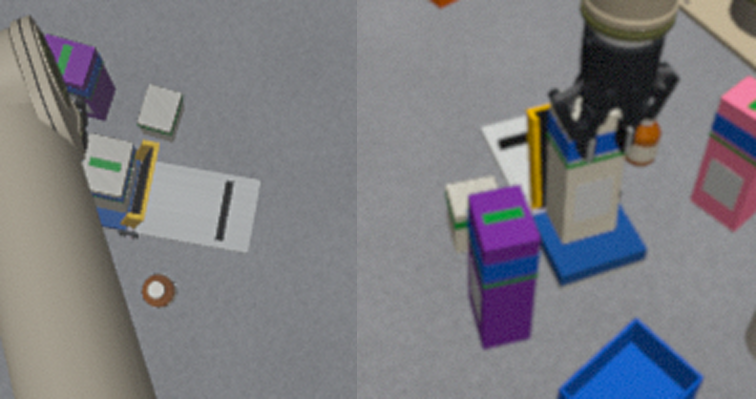

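The right half shows the fingertips at about (590,155) touching the carton's back face, with the carton barely tilted. The top view shows a small gap left to the rest. I'll continue slowly along the arc.

```bash
python3 -m creep '[[0,0,0,-3,0,-1,150],[0,0,0,-3,0,-1,150],[0,0,0,-3,0,0,150],[0,0,0,-3,0,0,150],[0,0,0,-3,0,-1,150],[0,0,0,-3,0,0,150],[0,0,0,-3,0,0,150],[0,0,0,-3,0,0,150]]' 
python3 look.py 3
```

```text
clock: 6.0
position: [0.5343, 0.2012, 0.2114]
ee_rot: [0.764, 0.645, 0.0, -0.0]
ft_force: [-0.9, 4.1, 2.0]
grip_width: 0.413
t 6.1 along -33.1 lat 2.5 z 211.4 F [-1.1  1.3  0. ]
```

View pics/l3.png

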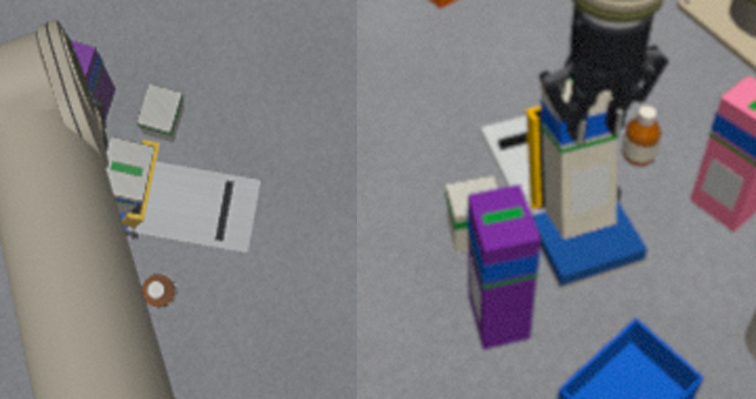

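The carton's top now reaches the yellow rest at about (150,165) in the left half, with about 4 N of push felt. Continuing along the arc.

```bash
python3 -m creep '[[0,0,0,-4,0,0,150],[0,0,0,-4,0,-1,150],[0,0,0,-4,0,0,150],[0,0,0,-4,0,0,150],[0,0,0,-4,0,0,150],[0,0,0,-4,0,0,150],[0,0,0,-4,0,0,150],[0,0,0,-4,0,1,150]]' 
python3 -m creep '[[0,0,0,-4,0,0,150],[0,0,0,-4,0,1,150],[0,0,0,-4,0,0,150],[0,0,0,-4,0,1,150],[0,0,0,-4,0,1,150],[0,0,0,-4,0,0,150],[0,0,0,-4,0,1,150],[0,0,0,-4,0,1,150]]' 
python3 look.py 4
```

```text
clock: 6.9
position: [0.5293, 0.1691, 0.2115]
ee_rot: [0.764, 0.645, 0.0, 0.0]
ft_force: [-0.4, 2.8, 5.3]
grip_width: 0.414
clock: 7.7
position: [0.5236, 0.1376, 0.2061]
ee_rot: [0.764, 0.645, -0.0, -0.0]
ft_force: [1.9, 2.2, 1.2]
grip_width: 0.408
t 7.8 along 32.0 lat 3.2 z 205.9 F [-0.1 -0.3 -0.2]
```

View pics/l4.png

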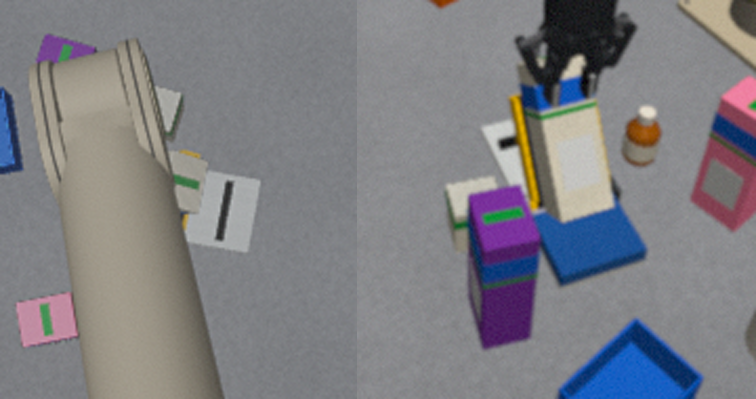

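In the right half the carton is about 35° over, lying flat on the rest between its rails. Forces are low, so I'll continue.

```bash
python3 -m creep '[[0,0,0,-4,0,1,150],[0,0,0,-4,0,1,150],[0,0,0,-4,0,2,150],[0,0,0,-4,0,1,150],[0,0,0,-4,0,2,150],[0,0,0,-4,0,1,150],[0,0,0,-4,0,2,150],[0,0,0,-4,0,2,150]]' 
python3 -m creep '[[0,0,0,-4,0,2,150],[0,0,0,-4,0,2,150],[0,0,0,-4,0,3,150],[0,0,0,-4,0,3,150],[0,0,0,-4,0,3,150],[0,0,0,-4,0,3,150],[0,0,0,-3,0,3,150],[0,0,0,0,0,0,150]]' 
python3 look.py 5
```

```text
clock: 8.6
position: [0.5183, 0.106, 0.1942]
ee_rot: [0.764, 0.645, 0.0, -0.0]
ft_force: [0.5, 1.5, 1.4]
grip_width: 0.416
clock: 9.4
position: [0.5135, 0.0792, 0.1747]
ee_rot: [0.764, 0.645, -0.0, -0.0]
ft_force: [-0.1, 0.2, -1.0]
grip_width: 0.409
t 9.5 along 89.9 lat 3.5 z 175.0 F [ 0.7  0.1 -0.1]
```

View pics/l5.png

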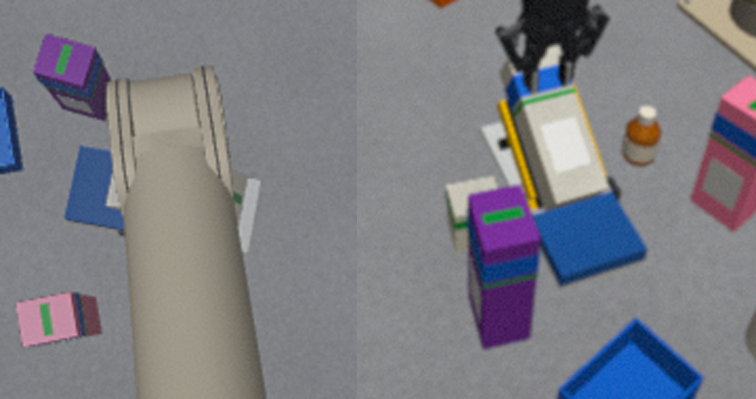

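The carton is now about 60° over, still between the rails with the fingertips on its back face. Continuing down.

```bash
python3 -m creep '[[0,0,0,-4,0,3,150],[0,0,0,-4,0,3,150],[0,0,0,-4,0,4,150],[0,0,0,-4,0,4,150],[0,0,0,-3,0,4,150],[0,0,0,-3,0,4,150],[0,0,0,-3,0,4,150],[0,0,0,-3,0,4,150]]' 
python3 -m creep '[[0,0,0,-2,0,3,150],[0,0,0,-2,0,4,150],[0,0,0,-2,0,3,150],[0,0,0,-2,0,4,150],[0,0,0,-1,0,3,150],[0,0,0,0,0,0,150]]' 
python3 look.py 6
```

```text
clock: 10.3
position: [0.5091, 0.0517, 0.145]
ee_rot: [0.764, 0.645, -0.0, 0.0]
ft_force: [-0.4, -1.3, 1.6]
grip_width: 0.41
clock: 10.9
position: [0.5072, 0.0432, 0.1277]
ee_rot: [0.764, 0.645, -0.0, -0.0]
ft_force: [-0.3, -0.2, 0.1]
grip_width: 0.409
t 11.0 along 126.8 lat 4.0 z 128.1 F [0.7 1.  0. ]
```

View pics/l6.png

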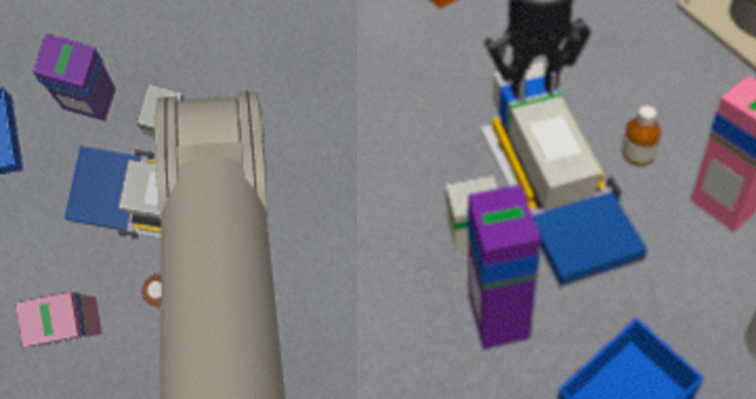

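The carton is nearly level. I'll press down gently in small steps until the stop is felt.

```bash
python3 -m creep '[[0,0,0,-1,0,2,150],[0,0,0,-1,0,2,150],[0,0,0,0,0,2,150],[0,0,0,-1,0,2,150],[0,0,0,0,0,2,150],[0,0,0,0,0,0,150]]' 
python3 -m creep '[[0,0,0,0,0,2,150],[0,0,0,0,0,2,150],[0,0,0,0,0,0,150]]' 
python3 -m creep '[[0,0,0,0,0,1,150],[0,0,0,0,0,1,150],[0,0,0,0,0,0,150]]' 
python3 look.py 7
```

```text
clock: 11.6
position: [0.5069, 0.0403, 0.1179]
ee_rot: [0.764, 0.645, -0.0, -0.0]
ft_force: [0.4, 0.9, -0.6]
grip_width: 0.411
clock: 11.9
position: [0.5069, 0.0404, 0.114]
ee_rot: [0.764, 0.645, -0.0, -0.0]
ft_force: [0.4, -0.4, 0.8]
grip_width: 0.406
clock: 12.2
position: [0.507, 0.0404, 0.1122]
ee_rot: [0.764, 0.645, -0.0, -0.0]
ft_force: [-0.5, -0.9, -0.9]
grip_width: 0.411
t 12.3 along 129.8 lat 4.1 z 112.3 F [-0.1 -0.3 -0. ]
```

View pics/l7.png

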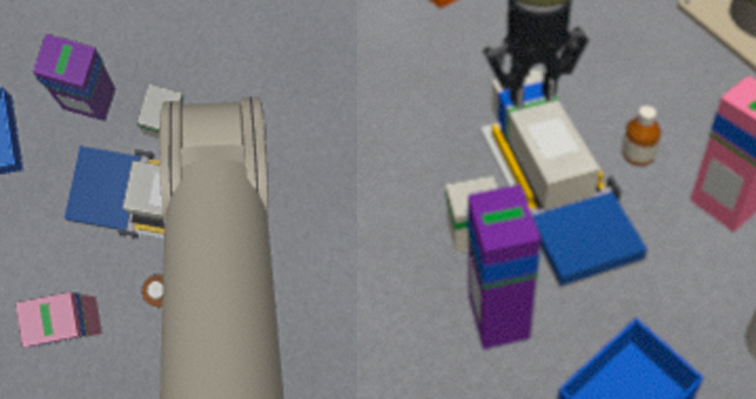

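It looks almost level. I'll measure the slope of the upper face from depth.

```bash
cat > lev.py <<'E'
from h import *
import sys
W=cloud("scene",np.load(f"pics/scene{sys.argv[1]}.npy"))
hg=np.array([.526,.169,0]);A=np.array([[-.177,-.984,0],[.984,-.177,0],[0,0,1]])
C=(W-hg)@A.T*1e3
m=(C[...,0]>10)&(C[...,0]<130)&(abs(C[...,1])<30)&(C[...,2]>60)&(C[...,2]<105)
q=C[m]
for _ in range(6):
    c=np.linalg.lstsq(np.c_[q[:,:2],np.ones(len(q))],q[:,2],rcond=None)[0]
    r=abs(np.c_[q[:,:2],np.ones(len(q))]@c-q[:,2]);q=q[r<max(3,2*np.median(r))]
print("slope along",c[0].round(3),"lat",c[1].round(3),"z at 0,95",c[2].round(1),(c[2]+95*c[0]).round(1),len(q))
# extents of the upper face
m=(abs(C[...,2]-(C[...,:2]@c[:2]+c[2]))<5)&(C[...,0]>-40)&(C[...,0]<230)&(abs(C[...,1])<60)
q=C[m];print("extent",np.percentile(q[:,:2],[1,99],axis=0).round(0), cv2.minAreaRect(q[:,:2].astype(np.float32)))
E
python3 lev.py 7
```

```text
slope along 0.018 lat -0.001 z at 0,95 85.0 86.7 693
extent [[ -4. -30.]
 [178.  39.]] ((90.13058471679688, 3.9878005981445312), (190.67774963378906, 70.94557189941406), 0.678057849407196)
```

The slope is only 0.018 rad, the middle sits at 90 mm and the lateral offset is 4 mm. One more small press, then I'll retract straight up.

```bash
python3 -m creep '[[0,0,0,0,0,1,150],[0,0,0,0,0,1,150],[0,0,0,0,0,0.5,150],[0,0,0,0,0,0,150]]' 
python3 -m creep '[[0,0,0,0,0,-3,150],[0,0,0,0,0,-6,150],[0,0,0,0,0,-15,150],[0,0,0,0,0,-25,150],[0,0,0,0,0,-35,150],[0,0,0,0,0,-35,150],[0,0,0,0,0,-15,150],[0,0,0,0,0,0,150]]' 
python3 look.py 8; python3 lev.py 8
```

```text
clock: 12.7
position: [0.5072, 0.0403, 0.1102]
ee_rot: [0.764, 0.645, 0.0, -0.0]
ft_force: [-1.8, -1.3, 6.1]
grip_width: 0.414
clock: 13.5
position: [0.5082, 0.0405, 0.2465]
ee_rot: [0.764, 0.645, 0.002, 0.001]
ft_force: [-0.7, -0.5, -1.3]
grip_width: 0.412
t 13.6 along 129.9 lat 4.0 z 243.6 F [-0.1 -0.   0.1]
slope along -0.001 lat 0.006 z at 0,95 85.3 85.2 715
extent [[ -3. -30.]
 [183.  39.]] ((91.25578308105469, 4.044960021972656), (191.08970642089844, 70.74700927734375), 0.5103606581687927)
```

View pics/l8.png

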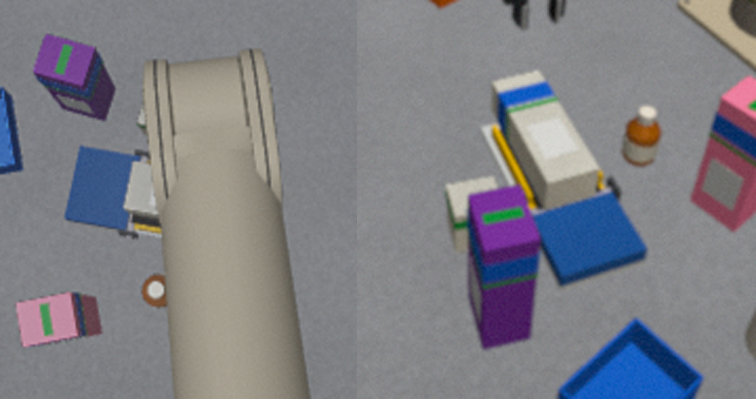

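The carton lies level with the rest down: top at 85 mm, slope 0.00, middle at about +91 mm and +4 mm. The fingers are well clear and the neighbours are in place, so I'm handing in.

```bash
python3 -c "
from workcell import *
print(hand_in())"
```

```text
the job is handed in; nothing more can be done
None
```

The carton is lying on its side on the level rest, and I handed the job in at about 13.6 s. I pushed it over with two part-closed, vertical fingertips, following an arc about the hinge at roughly 0.25 rad/s. I pressed it gently onto the stop and lifted straight off.

- **Final pose (depth image after lifting off):** the carton's upper face is within 0.006 rad of level, 85 mm above the bench. Its middle is about 91 mm beyond the hinge line and about 4 mm off the centre line, all inside the required limits.
- **Forces:** the readings I saw stayed at about 6 N or less. They were sampled only at the end of each move, so a brief higher peak could have gone unseen.
- **Other things on the bench:** the final pictures show the items in view where they were at the start. I judged this by eye and did not measure them. The cropped final views did not cover the timer, tube rack and white bottle, but the arm did not go near the timer or rack.

No check failed or disagreed.

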